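# Stand the toppled broom-handle socket on its curing spot

## Task

On this broom-handle assembly bench the lime-green handle socket has toppled over. Stand it upright on its square foot in the middle of the white spot on the red mat, setting it down rather than dropping it, and let go. Leave the fallen orange socket and the standing grey one where they are.

Things in the scene. Friction and masses are not known exactly. Their poses are not given: they have to be found in the camera images.
- lime_mid (a point): Lime-green plastic handle socket, 120 mm long, about 120 g: round stem, 36 mm diameter, on a square foot 56 x 56 x 12 mm. Point: on the stem's axis, 60 mm from the foot's underside. z runs from the foot to the dark slotted mouth; x, y along the foot's sides. It starts lying on an edge of the foot and the mouth's rim (z axis 5 degrees below level), this point 23 mm above the bench.
- orange_mid (a point): Orange socket of the same shape, also lying on the bench; a bystander. Point and axes as for the lime one.
- grey_mid (a point): Grey socket of the same shape, standing upright on its foot near the far edge of the bench; a bystander. Point and axes as for the lime one.
- spot (a point): White round spot, 110 mm in diameter, amid a fixed red square mat (150 x 150 mm, 3 mm thick). Point: the spot's centre on the mat's top, 3 mm above the bench; z up. The bench around is clear but for the three sockets; crates, tubes, a press, a glue bottle and a mallet are fixed along the bench's edges.
Things that resemble listed ones, but are neither listed nor needed, are in the scene too. There is more than one size of the part that bears spot; the job needs the largest.

How it is judged:
By the outcome, as a careful person would: the job done as asked, in the order asked, and still so for the second after the job is handed in, with the robot touching nothing.
It also fails if it takes over 45 s, if anything falls off the work surface, if the arm or the gripper's body presses on something with over 40 N, if the wrist force passes 120 N, or if a joint passes its speed limit or range.

## Robot

A 7-joint arm with a two-finger parallel gripper is mounted at the origin on the work surface. World frame = base frame: x ahead of the robot, y to its left, z up, the work surface at z = 0. Lengths are in m, angles in rad, forces in N, time in s.
With the tool pointing down it reaches from about 0.425 to 0.875 m from the base axis. Payload 4.7 kg.
Tool frame: the origin (TCP) lies at the very end of the fingers, on their centre line; the grasp point (between the pads) lies 19 mm behind it; x points along the fingers, y is the direction in which the jaws open and shut, and the axes are right-handed (so a half turn about x gives the same grasp; the last joint's range is limited). The gripper opens to 87 mm and grips with 3 to 60 N. Pads are 19 mm wide; open, the fingers measure 117 mm over their backs; the gripper's body (75 mm by 190 mm) begins 51 mm behind the grasp point.
Start: joints at [1.21, 0.321, -0.07, 1.45, 0.023, 1.371, -0.057], TCP at [0.238, -0.605, 0.223] pointing down, gripper open.
Joint ranges: [-2.86, 2.86], [-0.3, 2.09], [-1.38, 1.24], [0.06, 2.45], [-1.56, 4.7], [0.09, 2.05], [-2.69, 2.69]. Speed limits (rad/s): [2.57, 2.57, 3.14, 3.14, 3.14, 3.14, 3.14].

## Interface

Orientations are given as a rotation vector (axis times angle).
In Python, from bench import ctrl gives the robot as it stands.
- The arm moves only by the tool step_arm, never from a script. Its argument "increments" is one flat list of numbers, 6 for each row, row after row: the shift along the tool's x, y, z in cm, then the turn, a rotation vector about the tool's x, y, z in rad. In form: [tx, ty, tz, ax, ay, az, tx, ty, tz, ax, ay, az, ...]. A call has 1 to 12 rows; each row shifts and turns the commanded pose from where the row before left it, along the tool's axes as they then stand; what a row does not reach is not made up. A row lasts 1/8 s, in which the tool goes at most 62.5 mm and 10.7 degrees, less where a joint would pass 70% of its speed; a pose out of reach is approached as far as the arm can. A call with a gripper value outside its range is refused whole. "fingers" is the opening in per cent of the stroke, from 0 (shut) to 100 (fully open), set as the call begins (left out, the last holds). The fingers move at their own pace and stop on an object; "force" is the grip in N (left out, the last holds). Time passes only in rows, so rows that do not move let the fingers close. It gives the time, the measured TCP pose, the force and the opening at its end, in the units of the state.
- ctrl.get_state(): the state, without advancing time (a new reading comes with each control period).
- ctrl.get_image(name): name is "scene" or "top" or "wrist"; returns the picture (400x640x3 uint8, red, green, blue); there is no depth.
- ctrl.camera_params(name): a dict with "vertical_fov" (degrees; the focal length in pixels is half the picture's height over the tangent of half this angle, whatever the lens; pixels are square), "cx", "cy" (the principal point, pixels), "R" (3x3) and "t" (3): a world point X has camera coordinates R X + t. Camera axes: x right, y down, z forward; pixel columns grow to the right and rows downward; lengths in m; the calibration is good to about 2 mm. A picture is of the moment at which its call begins: read the wrist's pose just before it. camera_params takes no time and is no camera call; for the wrist camera it gives the pose at the moment of the call.
- ctrl.close_job(): hands the job in, once; it reports no verdict.
Trained networks look in the newest picture that a camera, given by its name, has taken for a name from the list of things; names that differ only in an ending like _2 or _b are one class to them, and where a whole thing is asked for, a point or a joint stands for the part that bears it (a point fixed in the world has none). Each returns a list of dicts, best first, with "score" (0 to 1); they miss things now and then, are a little off and sometimes report something else, mostly with a low value. They report only what shows in the picture. A call takes as long as a camera call. They do not tell look-alikes from the thing itself.
- ctrl.search_frame(camera, name): "xyz" ([x, y, z] in m, in the coordinates of the camera as it stood for that picture, good to about 4 mm: the middle of the surface that is visible of it).
- ctrl.silhouettes(camera, name): "pixels" (400x640 bool, what is visible of it).
- ctrl.spot_point(camera, name): "xyz" ([x, y, z] in m, in the coordinates of the camera as it stood for that picture, good to about 4 mm: a listed point, or the origin of a listed thing).
The state is a dict: "time": time; "joint_positions": joint angles; "qd": joint speeds; "joint_torque": joint torques, N m; "position": TCP position; "tool_rot": TCP orientation; "ft_force": force on the tool from outside, world axes, zero at the start; "torque": the same for the moment, N m; "grip_width": opening from 0.0 (shut) to 1.0 (fully open).
Only numpy, scipy, OpenCV 4.12 (cv2) and the standard library are available. Lean on these libraries where they do the work, as an engineer would, in place of code of your own. Each camera call takes 0.05 s, during which the arm holds its last target.

## Working session

There is one attempt and no reset: what is moved stays moved. The work goes in short steps, Python scripts to look and compute and a tool call to move; the robot and the scene stay as the last step left them, time stands still between calls to the robot, and variables do not carry over. Pictures are saved under pics/ and viewed, and the job is handed in when it is done.

Besides the shell and the picture viewer there is one more tool, called after "Emit:" by a JSON object that holds its "name" and its "arguments". step_arm: Moves the arm, as the interface text tells. Its arguments: {"type":"object","properties":{"increments":{"type":"array","items":{"type":"number"}},"fingers":{"type":"number"},"force":{"type":"number"}},"required":["increments"]}

```bash
mkdir -p pics; ls
cat > h.py <<'E'
import numpy as np, cv2
from bench import ctrl
from scipy.spatial.transform import Rotation as Ro
def save(n,im): cv2.imwrite(f'pics/{n}.png',cv2.cvtColor(im,cv2.COLOR_RGB2BGR))
def K(c):
    p=ctrl.camera_params(c); f=200/np.tan(np.radians(p['vertical_fov'])/2); return p,f
def world(c,x):
    p=ctrl.camera_params(c); return np.array(p['R']).T@(np.array(x)-np.array(p['t']))
def proj(c,X):
    p,f=K(c); q=np.array(p['R'])@np.array(X)+np.array(p['t']); return np.array([p['cx']+f*q[0]/q[2],p['cy']+f*q[1]/q[2]])
def ray(c,u,v,z):
    p,f=K(c); R=np.array(p['R']); t=np.array(p['t'])
    d=R.T@np.array([(u-p['cx'])/f,(v-p['cy'])/f,1]); o=-R.T@t
    return o+d*(z-o[2])/d[2]
E
python3 - <<'E'
from h import *
print(ctrl.get_state())
for c in ['scene','top','wrist']:
    save(c+'0',ctrl.get_image(c))
    p,f=K(c); print(c,f,p['cx'],p['cy'],-np.array(p['R']).T@np.array(p['t']))
    if c!='wrist':
        for n in ['lime_mid','orange_mid','grey_mid','spot']:
            for r in ctrl.spot_point(c,n)[:4]:
                X=world(c,r['xyz']); print(c,n,round(r['score'],2),X.round(3),proj(c,X).round())
E
```

```text
pics
{'time': 0.0, 'joint_positions': array([ 1.21011214,  0.32185172, -0.0701093 ,  1.45164354,  0.02260883,
        1.37081735, -0.05687011]), 'qd': array([-1.09221575e-03,  3.01151093e-04, -5.01436944e-04,  6.13040312e-05,
        1.49389967e-03,  1.00152591e-03,  5.26350861e-04]), 'joint_torque': array([ 5.74469232e-04, -4.91284740e+01, -4.03621383e-01, -3.12527883e+01,
       -6.39656698e-02,  4.37753170e-02,  1.75606178e-04]), 'position': array([ 0.23771049, -0.60438479,  0.22145887]), 'tool_rot': array([ 2.01679608,  0.38452359, -2.01773297]), 'ft_force': array([ 0.02201225,  0.68759411, -0.65705915]), 'torque': array([ 3.53830111e-05, -3.62783133e-02,  2.44370260e-02]), 'grip_width': 1.0007336975999905}
scene 378.00926577133043 317.94937200984316 203.27281271356762 [0.94595828 0.11760552 0.63923023]
scene lime_mid 0.77 [0.51  0.206 0.017] [434. 229.]
scene orange_mid 0.68 [ 0.567 -0.256  0.026] [205. 189.]
scene grey_mid 0.77 [ 0.789 -0.056  0.055] [246. 315.]
scene spot 0.68 [0.326 0.156 0.002] [422. 161.]
top 388.72069180941514 320.2648342235793 193.6599563396495 [0.4232946  0.01735223 0.74684905]
top lime_mid 0.73 [0.512 0.207 0.021] [211. 213.]
top orange_mid 0.62 [ 0.567 -0.251  0.024] [453. 188.]
top grey_mid 0.72 [ 0.789 -0.053  0.058] [351.  69.]
top spot 0.85 [0.724 0.103 0.001] [272. 111.]
top spot 0.84 [ 0.328  0.157 -0.003] [235. 313.]
top spot 0.8 [ 0.525 -0.032 -0.002] [338. 210.]
wrist 299.50323390559413 317.2680198556745 197.8190503921474 [ 0.29779648 -0.58191008  0.38415471]
```

View pics/top0.png

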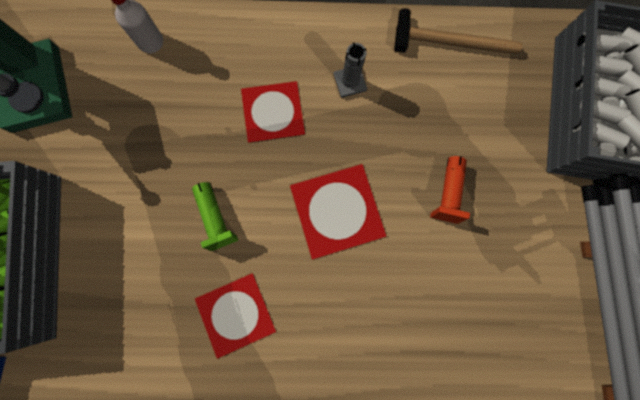

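View pics/scene0.png

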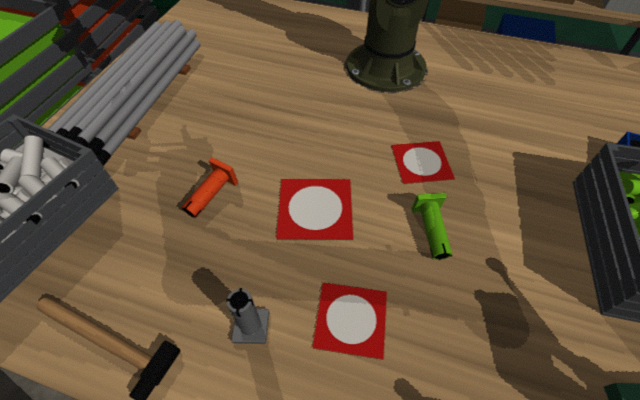

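Three mats carry white spots in the top view: (272,111), (235,313) and (338,210). The middle one looks largest. I'll measure each mat and the lime axis next.

Run:
```python
from h import *
for c in ['top','scene']:
    im=cv2.cvtColor(cv2.imread(f'pics/{c}0.png'),cv2.COLOR_BGR2HSV)
    H,S,V=cv2.split(im)
    red=(((H<4)|(H>174))&(S>180)&(V>80)).astype(np.uint8)
    cs,_=cv2.findContours(red,cv2.RETR_EXTERNAL,cv2.CHAIN_APPROX_NONE)
    for k in cs:
        if cv2.contourArea(k)<1500: continue
        W=np.array([ray(c,*q[0],0.003)[:2] for q in k],np.float32)
        r=cv2.minAreaRect(W); print(c,'mat',r)
        m=np.zeros_like(red); cv2.drawContours(m,[k],-1,1,-1)
        w=(m>0)&(S<90)&(V>90)
        ys,xs=np.nonzero(w); 
        ck,_=cv2.findContours(w.astype(np.uint8),cv2.RETR_EXTERNAL,cv2.CHAIN_APPROX_NONE)
        ck=max(ck,key=cv2.contourArea)
        Wp=np.array([ray(c,*q[0],0.003)[:2] for q in ck],np.float32)
        e=cv2.fitEllipse(Wp); print('   spot',e)
    s=ctrl.silhouettes(c,'lime_mid') if 0 else None
    g=((H>35)&(H<65)&(S>150)&(V>60)).astype(np.uint8)
    n,l,st,ce=cv2.connectedComponentsWithStats(g)
    for i in range(1,n):
        if st[i,4]>400: print('green',ce[i],st[i])
im=cv2.imread('pics/top0.png')
cv2.imwrite('pics/crop1.png',cv2.resize(im[170:260,180:390],None,fx=3.8,fy=3.8,interpolation=cv2.INTER_CUBIC))
im=cv2.imread('pics/scene0.png')
cv2.imwrite('pics/crop2.png',cv2.resize(im[180:270,400:465],None,fx=6,fy=6,interpolation=cv2.INTER_CUBIC))
```

```text
top mat ((0.326776385307312, 0.15601588785648346), (0.11349190771579742, 0.11367002874612808), 24.49740219116211)
   spot ((0.32679665088653564, 0.15646077692508698), (0.08268672227859497, 0.0831400603055954), 150.88491821289062)
top mat ((0.5232280492782593, -0.031181804835796356), (0.14820022881031036, 0.14816319942474365), 17.878786087036133)
   spot ((0.523402988910675, -0.03070138953626156), (0.1080574169754982, 0.10811992734670639), 68.8191909790039)
top mat ((0.7221976518630981, 0.1015530452132225), (0.11393149942159653, 0.11346981674432755), 9.53701400756836)
   spot ((0.7228922247886658, 0.10175002366304398), (0.08217553049325943, 0.08263757079839706), 173.5050048828125)
green [210.92642405 217.87025316] [ 192  182   46   67 1264]
scene mat ((0.7233195304870605, 0.10067266970872879), (0.11462727934122086, 0.11446909606456757), 9.767786979675293)
   spot ((0.7231758832931519, 0.1009749174118042), (0.08255715668201447, 0.08285675942897797), 41.29917907714844)
scene mat ((0.5233511328697205, -0.031831562519073486), (0.1481446623802185, 0.14962594211101532), 18.43231201171875)
   spot ((0.5231426358222961, -0.0316595733165741), (0.10740520805120468, 0.10810673981904984), 33.62052536010742)
scene mat ((0.32750871777534485, 0.15546885132789612), (0.11459389328956604, 0.11456908285617828), 24.747875213623047)
   spot ((0.32682186365127563, 0.15568329393863678), (0.08097099512815475, 0.08342353254556656), 20.51582145690918)
green [10.6812749  22.60358566] [  0  11  33  29 502]
green [26.64056483 54.75353017] [  0  27  58  56 779]
green [633.08979592 192.79591837] [620 172  20  51 490]
green [434.7791411  219.95617879] [ 415  193   37   63 1141]
```

View pics/crop1.png

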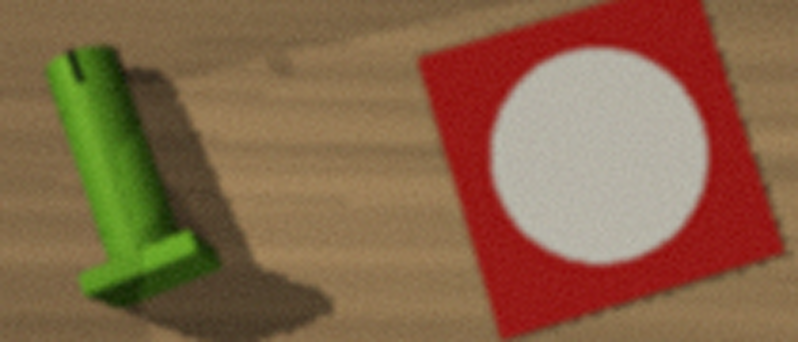

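View pics/crop2.png

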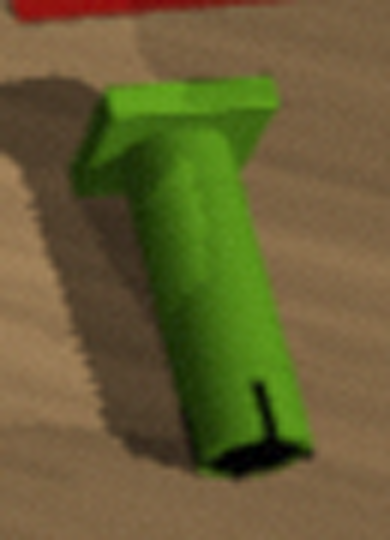

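The mat at top pixel (338,210) measures 148–150 mm with a 108 mm spot. The other two are about 114 mm, so the middle one is the target, with its centre at (0.523, -0.031). The crop shows the lime socket with its foot nearer the robot and its mouth pointing away. Next I'll fit its pose.

```bash
cat >> h.py <<'E'
def sockpts():
    P=[]
    for z in (-.06,-.048):
        for x in (-.028,.028):
            for y in (-.028,.028): P.append([x,y,z])
    foot=np.array(P)
    a=np.linspace(0,2*np.pi,40,endpoint=False)
    stem=np.array([[.018*np.cos(t),.018*np.sin(t),z] for z in (-.048,.06) for t in a])
    return foot,stem
def sockmask(c,R,t,par=None,sc=4):
    foot,stem=sockpts(); p,f=par or K(c)
    m=np.zeros((400*sc,640*sc),np.uint8)
    for P in (foot,stem):
        X=P@R.T+t; q=X@np.array(p['R']).T+np.array(p['t'])
        uv=np.c_[p['cx']+f*q[:,0]/q[:,2],p['cy']+f*q[:,1]/q[:,2]]
        h=cv2.convexHull(((uv+.5)*sc).astype(np.float32)); cv2.fillConvexPoly(m,h.astype(np.int32),255)
    return cv2.resize(m,(640,400),interpolation=cv2.INTER_AREA)/255.
def lieR(yaw,tilt=np.radians(-5)):
    # z axis along yaw with elevation tilt; y horizontal
    z=np.array([np.cos(yaw)*np.cos(tilt),np.sin(yaw)*np.cos(tilt),np.sin(tilt)])
    y=np.cross([0,0,1],z); y/=np.linalg.norm(y); x=np.cross(y,z)
    return np.c_[x,y,z]
E
python3 - <<'E'
from h import *
from scipy.optimize import minimize
M={}
for c in ['top','scene']:
    ctrl.get_image(c)
    r=ctrl.silhouettes(c,'lime_mid')[0]; px=np.array(r['pixels'])
    H,S,V=cv2.split(cv2.cvtColor(cv2.imread(f'pics/{c}0.png'),cv2.COLOR_BGR2HSV))
    g=((H>35)&(H<65)&(S>110)&(V>25)); box=cv2.dilate(px.astype(np.uint8),np.ones((9,9)))>0
    m=(g&box)
    m=cv2.morphologyEx(m.astype(np.uint8),cv2.MORPH_CLOSE,np.ones((5,5)))
    print(c,r['score'],px.sum(),m.sum()); M[c]=m.astype(float)
par={c:K(c) for c in M}
def cost(v,cs=('top','scene')):
    R=lieR(v[2]); t=np.array([v[0],v[1],.023])
    return sum(np.abs(sockmask(c,R,t,par[c])-M[c]).sum() for c in cs)
for cs in (('top','scene'),('top',),('scene',)):
    r=minimize(cost,[.51,.206,.2],args=(cs,),method='Nelder-Mead',options=dict(initial_simplex=[[.51,.206,.2],[.52,.206,.2],[.51,.216,.2],[.51,.206,.35]],xatol=1e-4,fatol=.5))
    print(cs,r.x,r.fun)
print(ctrl.get_state()['time'])
E
```

```text
top 0.78 1471 1472
scene 0.75 1508 1429
('top', 'scene') [0.50867322 0.20642973 0.4037336 ] 257.9490196078431
('top',) [0.50868405 0.20699287 0.40552603] 103.41176470588236
('scene',) [0.50781064 0.20543371 0.3958705 ] 132.5686274509804
0.75
```

View pics/wrist0.png

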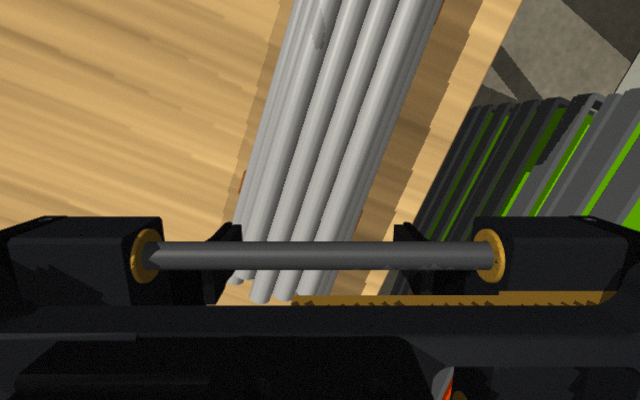

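Emit:
{"name": "step_arm", "arguments": {"increments": [-3,0,0,0,0,0,-3,0,0,0.1,0,0,-3,0,0,0.18,0,0], "fingers": 100}}

```text
time: 1.12
position: [0.2379, -0.6048, 0.3135]
tool_rot: [2.176, 0.097, -2.176]
ft_force: [0.6, -1.1, 0.0]
grip_width: 1.003
```

```bash
cat > log.py <<'E'
from h import *
import json
s=ctrl.get_state()
open('log.jsonl','a').write(json.dumps([list(s['joint_positions']),list(s['position']),list(s['tool_rot'])])+'\n')
print(s['joint_positions'].round(3),s['position'].round(4));print(Ro.from_rotvec(s['tool_rot']).as_matrix().round(3))
E
python3 log.py
python3 - <<'E'
import json
# start state
open('log.jsonl','a').write(json.dumps([[1.21011214,0.32185172,-0.0701093,1.45164354,0.02260883,1.37081735,-0.05687011],[0.23771049,-0.60438479,0.22145887],[2.01679608,0.38452359,-2.01773297]])+'\n')
E
```

```text
[ 1.18   0.297 -0.032  1.302  0.009  1.542 -0.333] [ 0.2379 -0.6048  0.3135]
[[ 0.     0.089 -0.996]
 [-0.    -0.996 -0.089]
 [-1.     0.    -0.   ]]
```

Emit:
{"name": "step_arm", "arguments": {"increments": [0,-5,-2.3,0,0,0.15,0,-5,-2.3,0,0,0.1,0,-5,-2.3,0,0.1,0]}}

```text
time: 1.5
position: [0.2961, -0.4471, 0.2928]
tool_rot: [2.154, -0.136, -1.918]
ft_force: [-0.1, 0.3, -0.3]
grip_width: 1.001
```

```bash
python3 log.py
```

```text
[ 1.049 -0.151 -0.128  1.846  0.025  1.177 -0.543] [ 0.2961 -0.4471  0.2928]
[[ 0.127  0.098 -0.987]
 [-0.236 -0.963 -0.126]
 [-0.963  0.249 -0.099]]
```

Emit:
{"name": "step_arm", "arguments": {"increments": [0,-5,-2.3,0,0.15,0,0,-5,-2.3,0,0.0,-0.1,0,-5,-2.3,0,0,-0.15]}}

```text
time: 1.88
position: [0.344, -0.2931, 0.2739]
tool_rot: [2.39, 0.184, -1.871]
ft_force: [1.1, -1.3, -0.3]
grip_width: 0.998
```

```bash
python3 log.py
```

```text
[ 0.981 -0.234 -0.147  1.945 -0.243  1.297 -0.526] [ 0.344  -0.2931  0.2739]
[[ 0.238  0.157 -0.959]
 [ 0.033 -0.988 -0.153]
 [-0.971  0.005 -0.24 ]]
```

Emit:
{"name": "step_arm", "arguments": {"increments": [0,-5,-2.3,-0.15,0.1,0,0,-5,-2.3,-0.1,0.0,-0.1,0,-5,-2.3,0,0,-0.15]}}

```text
time: 2.25
position: [0.3718, -0.1414, 0.2915]
tool_rot: [2.337, 0.726, -1.731]
ft_force: [-0.1, -0.5, -0.9]
grip_width: 0.997
```

```bash
python3 log.py
```

```text
[ 0.847 -0.271 -0.168  1.967 -0.422  1.468 -0.381] [ 0.3718 -0.1414  0.2915]
[[ 0.22   0.458 -0.861]
 [ 0.293 -0.873 -0.39 ]
 [-0.931 -0.166 -0.326]]
```

```bash
cat > fk.py <<'E'
from h import *
import json, itertools
from scipy.optimize import least_squares
D=[json.loads(l) for l in open('log.jsonl')]
Q=np.array([d[0] for d in D]);P=np.array([d[1] for d in D]);T=[Ro.from_rotvec(d[2]) for d in D]
def rot(q,s):
    return [Ro.from_euler('ZYZYZYZ'[i],s[i]*q[i]) for i in range(7)]
best=[]
for s in itertools.product([1,-1],repeat=7):
    if s[1]<0: continue
    E=[]
    for q,t in zip(Q,T):
        r=Ro.identity()
        for x in rot(q,s): r=r*x
        E.append((r.inv()*t))
    E=Ro.concatenate(E); m=E.mean(); best.append((np.max((m.inv()*E).magnitude()),s,m))
best.sort(key=lambda b:b[0])
if __name__=='__main__':
    for b in best[:4]: print(b[0],b[1],b[2].as_matrix().round(2).tolist())
_,S,RT=best[0]
def fk(q,L,full=False):
    # L: d1,(a1), d3,a3, d5,a5, ax,ay,az
    R=Ro.identity(); p=np.array([0,0,L[0]]); J=[p]
    rs=rot(q,S)
    R=R*rs[0]; p=p+R.apply([L[1],0,0]);
    R=R*rs[1]; J.append(p)
    R=R*rs[2]; p=p+R.apply([L[3],0,L[2]]); J.append(p)
    R=R*rs[3]; p=p+R.apply([-L[3] if 0 else L[7],0,0])
    R=R*rs[4]; p=p+R.apply([0,0,L[4]]); J.append(p)
    R=R*rs[5]; p=p+R.apply([L[5],0,0]); J.append(p)
    R=R*rs[6]; p=p+R.apply([0,0,L[6]]); J.append(p)
    return (p,R*RT,J) if full else (p,R*RT)
def fit():
    f=lambda L: np.r_[np.concatenate([fk(q,L)[0]-p for q,p in zip(Q,P)])/1e-3, (np.array(L)[[1,3,5,7]])*3]
    return min((least_squares(f,x0) for x0 in ([.3,0,.3,0,.3,0,.25,0],[.3,0,.4,.05,.4,.08,.3,-.05])),key=lambda r:r.cost)
if __name__=='__main__':
    r=fit(); print(r.x.round(4)); print((r.fun).round(1))
E
python3 fk.py
```

```text
1.0573147276146292e-08 (-1, 1, -1, 1, -1, 1, -1) [[-0.0, -1.0, 0.0], [-0.0, -0.0, -1.0], [1.0, -0.0, -0.0]]
0.15701951328473218 (-1, 1, 1, 1, -1, 1, -1) [[0.02, -0.98, -0.2], [-0.02, 0.2, -0.98], [1.0, 0.03, -0.02]]
0.4013731787013775 (-1, 1, -1, 1, -1, -1, 1) [[0.35, 0.94, 0.03], [0.15, -0.03, -0.99], [-0.92, 0.35, -0.15]]
0.44417613500322756 (-1, 1, 1, 1, -1, -1, 1) [[0.33, 0.92, 0.21], [0.13, 0.18, -0.98], [-0.94, 0.35, -0.06]]
[ 0.2215  0.1834  0.4695 -0.0038  0.3661  0.0353  0.3662 -0.0084]
[ 18.3   9.7 -10.3  13.5   2.4  15.2   3.    1.7  -7.4   2.3   1.9  -0.4
  -1.2  -0.8   2.9   0.6  -0.    0.1  -0. ]
```

```bash
cat > fk2.py <<'E'
from fk import *
def mats(q):
    R=Ro.identity(); M=[np.eye(3)]; 
    for r in rot(q,S): R=R*r; M.append(R.as_matrix())
    return M
# offsets after each joint; base z; z-joint offset z redundant w/ neighbor
A=np.array([np.hstack(mats(q)) for q in Q]).reshape(-1,24)
def solve(w):
    # weights per column: larger = freer
    W=np.array(w,float); 
    x=np.linalg.solve((A*W).T@(A*W)+1e-7*np.eye(24),(A*W).T@P.ravel()); return x*W
names=[f'{i}{a}' for i in range(8) for a in 'xyz']
w=[.0,.0,1, .2,.05,0, 0,.0,0, .3,.05,1, .3,.05,0, .3,.05,1, .3,.05,0, .01,.01,1]
X=solve(w)
def fkx(q): 
    M=mats(q); return np.hstack(M)@X, M[-1]@RT.as_matrix()
if __name__=='__main__':
    for n,x in zip(names,X):
        if abs(x)>1e-4: print(n,round(x,4))
    print(((A@X-P.ravel())*1e3).round(2).reshape(-1,3))
E
python3 fk2.py
```

```text
0z 0.2494
1y -0.0119
3x -0.0006
3y -0.0073
3z 0.4685
4x 0.0006
4y -0.0073
5y -0.0001
5z 0.513
6x -0.0004
6y -0.0001
7y 0.0002
7z 0.3689
[[ 0.01  0.01  0.  ]
 [-0.01 -0.   -0.01]
 [-0.   -0.    0.  ]
 [-0.01 -0.    0.  ]
 [ 0.01  0.   -0.  ]]
```

```bash
cat > ik.py <<'E'
from fk2 import *
LO=np.array([-2.86,-.3,-1.38,.06,-1.56,.09,-2.69]);HI=np.array([2.86,2.09,1.24,2.45,4.7,2.05,2.69])
def ik(p,R,q0,reg=.01):
    def f(q):
        pp,RR=fkx(q)
        return np.r_[(pp-p)*20,Ro.from_matrix(RR.T@R).as_rotvec()*5,reg*(q-q0)]
    r=least_squares(f,np.clip(q0,LO+.01,HI-.01),bounds=(LO,HI)); q=r.x
    pp,RR=fkx(q); return q,np.linalg.norm(pp-p)+.2*np.linalg.norm(Ro.from_matrix(RR.T@R).as_rotvec())
LY=0.40; LP=np.array([.5085,.2062,.023])
def pick(beta,h,back=0.,up=0.):
    """h: distance of grasp pt from underside; returns TCP pos, R(tool)"""
    zo=lieR(LY)[:,2]; yo=np.array([np.sin(LY),-np.cos(LY),0])
    n=np.cross(zo,yo); n=n if n[2]>0 else -n
    x=-np.cos(beta)*n-np.sin(beta)*zo
    z=np.cross(x,yo); R=np.c_[x,yo,z]
    g=LP+zo*(h-.06)
    return g+x*(.019-back)+np.array([0,0,up]),R
def place(beta,h,psi,up=0.,xy=(.523,-.0312)):
    x=np.array([np.cos(psi)*np.cos(beta),np.sin(psi)*np.cos(beta),-np.sin(beta)])
    y=np.array([np.sin(psi),-np.cos(psi),0]); R=np.c_[x,y,np.cross(x,y)]
    return np.array([xy[0],xy[1],.003+h+up])+x*.019,R
E
python3 - <<'E'
from ik import *
np.set_printoptions(suppress=True,linewidth=150)
q=Q[-1]
for b in (0,20,30):
    p,R=pick(np.radians(b),.07); print(b,p.round(3),R[:,2].round(2),*[ (a.round(2),round(e,4)) for a,e in [ik(p,R,q)]])
h=.07
for b in (15,25,35):
  for psi in range(-180,180,20):
    p,R=place(np.radians(b),h,np.radians(psi))
    best=None
    for q5 in (-1.2,0,1.5,3):
      for q3 in (-.6,.6):
        a,e=ik(p,R,np.array([-psi*0+.06,.3,q3,1.6,q5,1.2,0]))
        if e<1e-2:
            m=np.min(np.r_[a-LO,HI-a]); 
            if best is None or m>best[0]: best=(m,a)
    if best: print(b,psi,round(best[0],2),best[1].round(2))
E
```

```text
0 [0.516 0.209 0.003] [-0.92 -0.39  0.09] (array([-0.2 ,  0.41, -0.27,  1.82,  0.12,  1.02, -1.7 ]), np.float64(0.0))
20 [0.51  0.207 0.005] [-0.83 -0.35  0.42] (array([-0.31,  0.65, -0.16,  1.52,  0.07,  1.42, -1.66]), np.float64(0.0))
30 [0.508 0.206 0.007] [-0.75 -0.32  0.57] (array([-0.35,  0.77, -0.11,  1.36,  0.04,  1.62, -1.64]), np.float64(0.0))
15 -140 0.0 [-0.45  1.07  0.31  1.22  0.34  2.05  2.11]
15 -120 0.04 [-0.25  0.95 -0.21  1.42  0.78  2.01  1.96]
15 -100 0.22 [-0.37  0.83 -0.2   1.66  0.95  1.83  2.01]
15 -80 0.42 [-0.48  0.7  -0.17  1.93  1.12  1.63  2.  ]
15 -60 0.27 [-0.04  0.72 -0.7   2.18  1.56  1.76  1.92]
15 -40 0.01 [-0.12  0.55 -0.56  2.44  1.82  1.53  1.86]
15 40 0.08 [0.52 0.52 0.16 2.37 4.56 1.34 1.29]
15 60 0.36 [ 1.09  0.67 -0.44  2.09 -1.13  1.19  1.06]
15 80 0.63 [ 1.09  0.83 -0.57  1.82 -0.76  1.34  0.86]
15 100 0.47 [ 0.96  0.97 -0.61  1.56 -0.52  1.58  0.77]
15 120 0.25 [ 1.02  1.31 -1.09  1.32 -0.01  1.8   0.48]
15 140 0.0 [ 0.71  1.23 -0.82  1.14 -0.05  2.05  0.73]
25 -160 0.0 [-0.45  1.08  0.59  1.17 -0.05  2.05  2.09]
25 -140 0.06 [-0.24  0.93
[... 784 characters left out ...]
-0.04  1.38  0.41  1.85  1.94]
35 -120 0.28 [-0.13  0.74 -0.31  1.54  0.69  1.77  1.98]
35 -100 0.45 [-0.23  0.62 -0.29  1.75  0.84  1.6   2.1 ]
35 -80 0.47 [-0.07  0.52 -0.54  1.98  1.09  1.49  2.13]
35 -60 0.25 [ 0.3   0.51 -0.96  2.2   1.4   1.44  2.18]
35 -40 0.03 [ 0.18  0.22 -0.73  2.42  1.55  1.02  2.26]
35 40 0.09 [ 0.72  0.22 -0.18  2.36 -1.44  0.86  0.86]
35 60 0.32 [ 0.88  0.39 -0.33  2.13 -1.04  1.03  0.79]
35 80 0.55 [ 0.93  0.56 -0.46  1.9  -0.71  1.21  0.74]
35 100 0.64 [ 0.87  0.71 -0.54  1.67 -0.46  1.41  0.73]
35 120 0.43 [ 0.76  0.84 -0.58  1.47 -0.25  1.62  0.79]
35 140 0.23 [ 0.62  0.93 -0.6   1.31 -0.07  1.82  0.91]
35 160 0.1 [ 0.32  0.92 -0.33  1.22 -0.04  1.95  1.21]
```

```bash
cat > path.py <<'E'
from ik import *
from scipy.spatial.transform import Slerp
np.set_printoptions(suppress=True,linewidth=150)
if __name__=='__main__':
  for b in (20,30):
   for psi in (70,90,-90):
    b_=np.radians(b); q=Q[-1]; out=[]
    p0,R0=pick(b_,.07); q,e=ik(p0,R0,q); out.append((q,e))
    p1,R1=pick(b_,.07,up=.22)
    for u in (.05,.1,.15,.22): q,e=ik(p0+[0,0,u],R0,q); out.append((q,e))
    p2,R2=place(b_,.07,np.radians(psi),up=.2)
    sl=Slerp([0,1],Ro.from_matrix([R0,R2]))
    print(b,psi,np.degrees((Ro.from_matrix(R0).inv()*Ro.from_matrix(R2)).magnitude()))
    for s in np.linspace(0,1,16)[1:]:
        q,e=ik(p1+(p2-p1)*s,sl(s).as_matrix(),q); out.append((q,e))
    for u in (.15,.1,.05,0):
        p,R=place(b_,.07,np.radians(psi),up=u); q,e=ik(p,R,q); out.append((q,e))
    m=[np.min(np.r_[a-LO,HI-a]) for a,_ in out]
    print(' margin',np.round(m,2),'err',max(e for _,e in out).round(4),'maxdq',np.abs(np.diff([a for a,_ in out],axis=0)).max().round(2),out[-1][0].round(2))
E
python3 path.py
```

```text
20 70 103.46050054393184
 margin [0.63 0.55 0.47 0.38 0.26 0.36 0.46 0.5  0.42 0.36 0.3  0.26 0.24 0.23 0.24 0.28 0.33 0.4  0.45 0.39 0.38 0.37 0.35 0.32] err 0.0 maxdq 0.2 [ 0.43  0.63  0.25  1.99 -1.24  1.52  1.1 ]
20 90 111.4592082416569
 margin [0.63 0.55 0.47 0.38 0.26 0.35 0.44 0.52 0.46 0.41 0.37 0.36 0.35 0.37 0.41 0.46 0.48 0.4  0.31 0.23 0.28 0.32 0.37 0.42] err 0.0 maxdq 0.2 [ 0.52  0.74  0.05  1.73 -0.95  1.63  1.03]
20 -90 136.1633233729618
 margin [0.63 0.55 0.47 0.38 0.26 0.32 0.38 0.43 0.47 0.35 0.19 0.02 0.   0.   0.   0.   0.   0.   0.   0.   0.   0.   0.   0.  ] err 0.1791 maxdq 1.03 [-1.26  1.2   1.24  1.75 -0.17  1.2  -2.69]
30 70 103.46050054393183
 margin [0.43 0.36 0.28 0.2  0.08 0.19 0.29 0.38 0.48 0.47 0.4  0.35 0.3  0.28 0.27 0.27 0.3  0.35 0.41 0.48 0.48 0.45 0.43 0.42] err 0.0 maxdq 0.19 [ 0.39  0.51  0.24  2.02 -1.14  1.37  0.98]
30 90 111.4592082416569
 margin [0.43 0.36 0.28 0.2  0.08 0.18 0.27 0.36 0.44 0.51 0.46 0.42 0.4  0.39 0.41 0.43 0.47 0.46 0.39 0.31 0.37 0.43 0.49 0.54] err 0.0 maxdq 0.19 [ 0.48  0.63  0.05  1.78 -0.87  1.51  0.96]
30 -90 136.1633233729618
 margin [0.43 0.36 0.28 0.2  0.08 0.15 0.22 0.27 0.33 0.37 0.28 0.13 0.   0.   0.   0.   0.   0.   0.   0.   0.   0.   0.   0.  ] err 0.1668 maxdq 0.77 [-1.2   1.07  1.24  1.77 -0.23  1.17 -2.69]
```

```bash
cat > plan.py <<'E'
from path import *
B=np.radians(22); H=.072; PSI=np.radians(80)
def rows(p1,R1,n,p0=None,R0=None,pr=True):
    s=ctrl.get_state(); 
    if p0 is None: p0=s['position'];R0=Ro.from_rotvec(s['tool_rot']).as_matrix()
    rv=Ro.from_matrix(R0.T@R1).as_rotvec(); out=[]
    p=p0.copy();R=R0.copy()
    for i in range(n):
        tgt=p0+(p1-p0)*(i+1)/n; Rt=R0@Ro.from_rotvec(rv*(i+1)/n).as_matrix()
        t=np.round(R.T@(tgt-p)*100,1 if n>1 else 2); a=np.round(Ro.from_matrix(R.T@Rt).as_rotvec(),3 if n>1 else 4)
        out+= [*t,*a]; p=p+R@t/100; R=R@Ro.from_rotvec(a).as_matrix()
    if pr: print([float(x)+0 for x in out]); print('resid mm',((p1-p)*1e3).round(1),np.degrees(Ro.from_matrix(R.T@R1).as_rotvec()).round(2))
    return p,R
E
python3 - <<'E'
from plan import *
p,R=pick(B,H,back=.12); rows(p,R,9)
E
```

```text
[3.5, -2.3, -2.8, 0.011, -0.089, 0.018, 3.3, -2.4, -3.0, 0.011, -0.089, 0.019, 2.8, -2.5, -3.3, 0.01, -0.088, 0.018, 2.6, -2.5, -3.5, 0.011, -0.089, 0.018, 2.2, -2.7, -3.7, 0.011, -0.089, 0.019, 1.8, -2.7, -3.8, 0.011, -0.089, 0.018, 1.4, -2.8, -4.0, 0.01, -0.089, 0.019, 1.0, -2.8, -4.0, 0.011, -0.088, 0.018, 0.6, -2.9, -4.1, 0.011, -0.089, 0.018]
resid mm [-0.3  0.3  0.6] [-0.   -0.01  0.01]
```

Emit:
{"name": "step_arm", "arguments": {"increments": [3.5,-2.3,-2.8,0.011,-0.089,0.018,3.3,-2.4,-3.0,0.011,-0.089,0.019,2.8,-2.5,-3.3,0.01,-0.088,0.018,2.6,-2.5,-3.5,0.011,-0.089,0.018,2.2,-2.7,-3.7,0.011,-0.089,0.019,1.8,-2.7,-3.8,0.011,-0.089,0.018,1.4,-2.8,-4.0,0.01,-0.089,0.019,1.0,-2.8,-4.0,0.011,-0.088,0.018,0.6,-2.9,-4.1,0.011,-0.089,0.018,0,0,0,0,0,0,0,0,0,0,0,0]}}

```text
time: 3.62
position: [0.5637, 0.225, 0.1095]
tool_rot: [1.456, 0.29, -2.377]
ft_force: [-0.1, -0.6, 0.3]
grip_width: 0.997
```

```bash
python3 log.py; python3 fk2.py | tail -6;  python3 - <<'E'
from plan import *
im=ctrl.get_image('wrist'); 
m=sockmask('wrist',lieR(LY),LP); cs,_=cv2.findContours((m>.5).astype(np.uint8),0,2)
im=im.copy(); cv2.drawContours(im,cs,-1,(255,0,255),1); save('w1',im)
p,R=pick(B,H,back=.004); rows(p,R,5)
E
```

```text
[ 0.002  0.789 -0.714  1.225  0.37   1.755 -1.86 ] [0.5637 0.225  0.1095]
[[-0.419  0.387 -0.822]
 [-0.178 -0.922 -0.343]
 [-0.891  0.003  0.455]]
[[ 0.  0. -0.]
 [ 0. -0.  0.]
 [-0. -0.  0.]
 [-0.  0. -0.]
 [ 0.  0.  0.]
 [ 0.  0.  0.]]
[2.3, -0.1, 0.0, -0.001, 0.0, 0.0, 2.3, -0.1, 0.0, -0.001, -0.001, -0.001, 2.3, -0.1, 0.1, -0.001, 0.0, 0.0, 2.4, -0.1, 0.0, -0.002, -0.001, 0.0, 2.3, -0.1, 0.0, -0.001, 0.0, 0.0]
resid mm [-0.1  0.4  0.2] [ 0.01 -0.   -0.02]
```

View pics/w1.png

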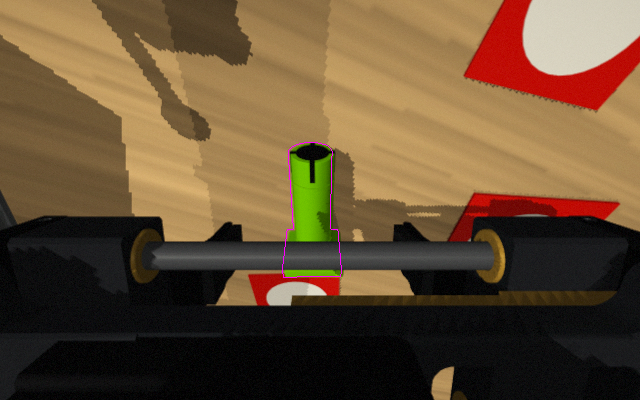

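The wrist view shows the lime stem at (312,200), centred between the fingers (210 and 425), and the fitted outline matches it. I'll go down and grip.

Emit:
{"name": "step_arm", "arguments": {"increments": [2.3,-0.1,0,0,0,0,2.3,-0.1,0,0,0,0,2.3,-0.1,0.1,0,0,0,2.4,0,0,0,0,0,2.3,0,0,0,0,0,0,0,0,0,0,0,0,0,0,0,0,0], "fingers": 100}}

```text
time: 4.55
position: [0.5152, 0.206, 0.0099]
tool_rot: [1.464, 0.287, -2.374]
ft_force: [0.1, 0.4, 0.2]
grip_width: 1.0
```

Emit:
{"name": "step_arm", "arguments": {"increments": [0,0,0,0,0,0,0,0,0,0,0,0,0,0,0,0,0,0,0,0,0,0,0,0,0,0,0,0,0,0,0,0,0,0,0,0], "fingers": 0, "force": 25}}

```text
time: 5.3
position: [0.5133, 0.2069, 0.0071]
tool_rot: [1.457, 0.29, -2.376]
ft_force: [-0.0, 1.5, 0.1]
grip_width: 0.403
```

```bash
python3 log.py
python3 - <<'E'
from plan import *
s=ctrl.get_state(); p,R=s['position'],Ro.from_rotvec(s['tool_rot']).as_matrix()
pt,Rt=pick(B,H,back=.004); print((p-pt).round(4), s['ft_force'])
q=s['joint_positions']; p0=p.copy();R0=R
q0=q
for up in (.15,.2,.25):
  for psi in (70,80,90,100):
    q=q0; ms=[]
    for u in np.linspace(0,up,6)[1:]: q,e=ik(p0+[0,0,u],R0,q); ms.append(np.min(np.r_[q-LO,HI-q]))
    p1=p0+[0,0,up]; p2,R2=place(B,H,np.radians(psi),up=up-.02); sl=Slerp([0,1],Ro.from_matrix([R0,R2])); es=[]
    for k in np.linspace(0,1,16)[1:]:
        q,e=ik(p1+(p2-p1)*k,sl(k).as_matrix(),q); ms.append(np.min(np.r_[q-LO,HI-q])); es.append(e)
    for u in np.linspace(up-.02,0,6)[1:]: p2,R2=place(B,H,np.radians(psi),up=u); q,e=ik(p2,R2,q); ms.append(np.min(np.r_[q-LO,HI-q])); es.append(e)
    print(up,psi,round(min(ms),2),max(es).round(4),q.round(2))
E
```

```text
[ 0.052  0.795 -0.706  1.457  0.389  1.537 -1.894] [0.5133 0.2069 0.0071]
[[-0.418  0.386 -0.822]
 [-0.177 -0.922 -0.343]
 [-0.891  0.002  0.454]]
[ 0.     -0.0013 -0.0015] [-0.00931296  1.47716627  0.06975499]
0.15 70 0.29 0.0 [ 1.17  0.69 -0.61  1.98 -0.84  1.15  0.84]
0.15 80 0.29 0.0 [ 1.23  0.83 -0.78  1.84 -0.58  1.21  0.69]
0.15 90 0.29 0.0 [ 1.25  0.99 -0.93  1.71 -0.33  1.31  0.56]
0.15 100 0.24 0.0 [ 1.21  1.11 -1.02  1.59 -0.15  1.44  0.48]
0.2 70 0.21 0.0 [ 1.05  0.64 -0.47  1.98 -0.93  1.21  0.89]
0.2 80 0.21 0.0 [ 1.11  0.76 -0.62  1.85 -0.7   1.27  0.78]
0.2 90 0.21 0.0 [ 1.14  0.89 -0.77  1.72 -0.47  1.35  0.67]
0.2 100 0.21 0.0 [ 1.14  1.03 -0.9   1.59 -0.27  1.46  0.57]
0.25 70 0.12 0.0 [ 0.97  0.62 -0.38  1.98 -0.97  1.25  0.92]
0.25 80 0.12 0.0 [ 1.03  0.73 -0.52  1.85 -0.76  1.3   0.83]
0.25 90 0.12 0.0 [ 1.07  0.84 -0.66  1.72 -0.55  1.38  0.73]
0.25 100 0.12 0.0 [ 1.08  0.97 -0.8   1.59 -0.35  1.47  0.64]
```

Gripped at an opening of about 35 mm, which matches the stem. Now I'll lift.

Emit:
{"name": "step_arm", "arguments": {"increments": [-0.9,0,0.5,0,0,0,-1.8,0,0.9,0,0,0,-2.7,0,1.4,0,0,0,-2.7,0,1.4,0,0,0,-2.7,0,1.4,0,0,0,-2.7,0,1.4,0,0,0,0,0,0,0,0,0]}}

```text
time: 6.18
position: [0.5134, 0.208, 0.163]
tool_rot: [1.465, 0.291, -2.372]
ft_force: [-0.2, -0.3, -1.4]
grip_width: 0.411
```

```bash
python3 log.py
python3 - <<'E'
from plan import *
print(ctrl.get_state()['grip_width'],ctrl.get_state()['ft_force'])
p,R=place(B,H,PSI,up=.15); rows(p,R,20)
E
```

```text
[ 0.076  0.641 -0.762  1.352  0.309  1.766 -1.865] [0.5134 0.208  0.163 ]
[[-0.412  0.386 -0.825]
 [-0.175 -0.922 -0.344]
 [-0.894  0.003  0.448]]
0.4111184062559979 [-0.22320538 -0.28003947 -1.42359292]
[-0.1, 1.0, 0.5, -0.052, 0.075, -0.02, -0.1, 1.1, 0.5, -0.052, 0.075, -0.02, -0.2, 1.0, 0.5, -0.052, 0.075, -0.019, -0.2, 0.9, 0.6, -0.052, 0.075, -0.02, -0.4, 0.9, 0.6, -0.052, 0.075, -0.02, -0.3, 0.9, 0.6, -0.052, 0.075, -0.02, -0.5, 0.9, 0.6, -0.052, 0.075, -0.02, -0.5, 0.8, 0.7, -0.052, 0.075, -0.019, -0.6, 0.7, 0.6, -0.052, 0.075, -0.02, -0.6, 0.7, 0.6, -0.052, 0.075, -0.02, -0.7, 0.7, 0.7, -0.052, 0.075, -0.02, -0.7, 0.6, 0.6, -0.052, 0.075, -0.02, -0.9, 0.6, 0.5, -0.052, 0.075, -0.02, -0.8, 0.5, 0.6, -0.053, 0.075, -0.019, -0.9, 0.5, 0.5, -0.052, 0.075, -0.02, -1.0, 0.4, 0.4, -0.052, 0.075, -0.02, -1.0, 0.4, 0.4, -0.052, 0.075, -0.02, -1.0, 0.4, 0.4, -0.052, 0.075, -0.019, -1.1, 0.3, 0.3, -0.052, 0.075, -0.02, -1.1, 0.3, 0.2, -0.052, 0.075, -0.02]
resid mm [ 0.1  0.4 -0.1] [0.02 0.   0.  ]
```

Emit:
{"name": "step_arm", "arguments": {"increments": [-0.1,1.0,0.5,-0.052,0.075,-0.02,-0.1,1.1,0.5,-0.052,0.075,-0.02,-0.2,1.0,0.5,-0.052,0.075,-0.019,-0.2,0.9,0.6,-0.052,0.075,-0.02,-0.4,0.9,0.6,-0.052,0.075,-0.02,-0.3,0.9,0.6,-0.052,0.075,-0.02,-0.5,0.9,0.6,-0.052,0.075,-0.02,-0.5,0.8,0.7,-0.052,0.075,-0.019,-0.6,0.7,0.6,-0.052,0.075,-0.02,-0.6,0.7,0.6,-0.052,0.075,-0.02]}}

```text
time: 7.42
position: [0.518, 0.096, 0.1869]
tool_rot: [2.02, 1.172, -1.571]
ft_force: [0.1, 0.1, -1.4]
grip_width: 0.407
```

```bash
python3 log.py
python3 - <<'E'
from plan import *
save('s2',ctrl.get_image('scene'))
print(ctrl.get_state()['grip_width'],ctrl.get_state()['ft_force'])
p,R=place(B,H,PSI,up=.15); rows(p,R,11)
E
```

```text
[ 1.005  0.135 -1.006  1.876 -0.329  1.157 -0.581] [0.518  0.096  0.1869]
[[ 0.056  0.761 -0.646]
 [ 0.402 -0.609 -0.683]
 [-0.914 -0.222 -0.34 ]]
0.4022190798514706 [ 0.06852754 -2.93470194 -1.18623854]
[-0.6, 0.6, 0.5, -0.048, 0.068, -0.018, -0.7, 0.5, 0.5, -0.048, 0.069, -0.018, -0.8, 0.5, 0.5, -0.047, 0.068, -0.018, -0.7, 0.5, 0.4, -0.048, 0.069, -0.018, -0.9, 0.4, 0.4, -0.048, 0.068, -0.018, -0.8, 0.5, 0.4, -0.048, 0.069, -0.018, -0.9, 0.3, 0.3, -0.048, 0.068, -0.018, -0.9, 0.4, 0.3, -0.047, 0.068, -0.018, -0.9, 0.3, 0.2, -0.048, 0.069, -0.018, -1.0, 0.3, 0.2, -0.048, 0.068, -0.018, -0.9, 0.2, 0.1, -0.048, 0.069, -0.018]
resid mm [ 0.3 -0.4 -0.2] [ 0.01 -0.01  0.  ]
```

View pics/s2.png

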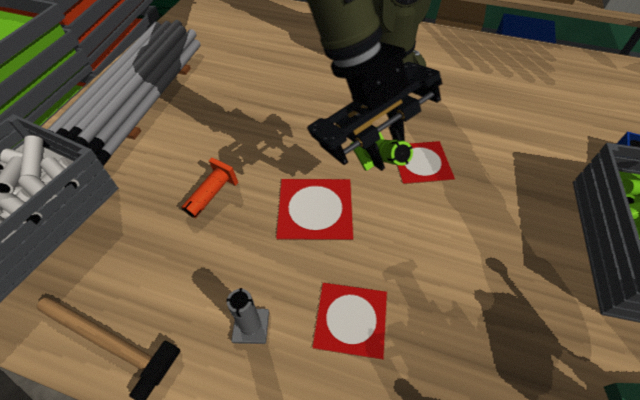

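The scene view shows the lime socket held at (390,152) with its mouth tipping up, and nothing else has moved. I'll continue the turn.

Emit:
{"name": "step_arm", "arguments": {"increments": [-0.6,0.6,0.5,-0.048,0.068,-0.018,-0.7,0.5,0.5,-0.048,0.069,-0.018,-0.8,0.5,0.5,-0.047,0.068,-0.018,-0.7,0.5,0.4,-0.048,0.069,-0.018,-0.9,0.4,0.4,-0.048,0.068,-0.018,-0.8,0.5,0.4,-0.048,0.069,-0.018,-0.9,0.3,0.3,-0.048,0.068,-0.018,-0.9,0.4,0.3,-0.047,0.068,-0.018,-0.9,0.3,0.2,-0.048,0.069,-0.018,-1.0,0.3,0.2,-0.048,0.068,-0.018,-0.9,0.2,0.1,-0.048,0.069,-0.018,0,0,0,0,0,0]}}

```text
time: 8.98
position: [0.5268, -0.0098, 0.2181]
tool_rot: [2.194, 1.845, -0.431]
ft_force: [0.0, -0.0, -1.8]
grip_width: 0.411
```

```bash
python3 log.py
python3 - <<'E'
from plan import *
from scipy.optimize import minimize
s=ctrl.get_state(); p,R=s['position'],Ro.from_rotvec(s['tool_rot']).as_matrix()
print(s['time'],s['grip_width'],s['ft_force'])
for c in ('scene','top'):
    im=ctrl.get_image(c); save(c+'3',im)
    for r in ctrl.spot_point(c,'lime_mid')[:2]: print(c,round(r['score'],2),world(c,r['xyz']).round(4))
pt,Rt=place(B,H,PSI,up=.15); print('dev',(p-pt).round(4),np.degrees(Ro.from_matrix(Rt.T@R).as_rotvec()).round(2))
E
```

```text
[ 1.354  0.615 -0.952  1.821 -0.657  1.367  0.514] [ 0.5268 -0.0098  0.2181]
[[ 0.158  0.985 -0.069]
 [ 0.914 -0.172 -0.368]
 [-0.375 -0.005 -0.927]]
8.975 0.41128518184378576 [ 0.02557358 -0.03500394 -1.84686222]
scene 0.81 [ 0.5264 -0.0251  0.2077]
top 0.96 [ 0.5265 -0.0236  0.2147]
dev [0.0008 0.004  0.0002] [ 0.22 -0.   -0.17]
```

View pics/scene3.png

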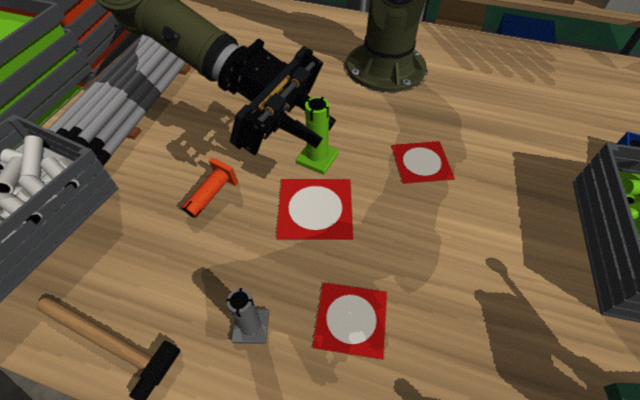

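View pics/top3.png

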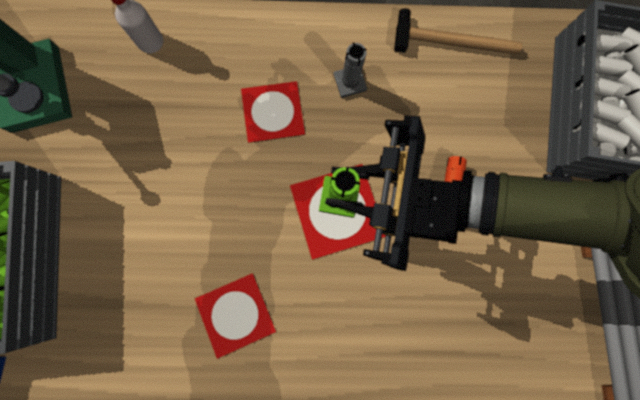

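The socket is upright in both views: scene foot at (318,160), mouth at (317,104). I'll fit its pose for tilt before going down.

```bash
cat > fit3.py <<'E'
from plan import *
from scipy.optimize import minimize
import sys
def fitup(tag,x0,zfix=None):
    M={};Wt={};par={}
    for c in ('scene','top'):
        im=cv2.imread(f'pics/{c}{tag}.png'); H_,S_,V_=cv2.split(cv2.cvtColor(im,cv2.COLOR_BGR2HSV))
        u,v=proj(c,x0[:3]); yy,xx=np.mgrid[:400,:640]; box=(abs(xx-u)<70)&(abs(yy-v)<70)
        g=(H_>33)&(H_<67)&(S_>110)&(V_>20)&box
        blk=(V_<70)&~g; M[c]=g.astype(float); Wt[c]=(~blk).astype(float)*box; par[c]=K(c)
    def mk(v): return Ro.from_rotvec([v[3],v[4],0]).as_matrix()@Ro.from_euler('z',v[5]).as_matrix(),np.array(v[:3])
    def cost(v):
        R,t=mk(v); return sum((np.abs(sockmask(c,R,t,par[c])-M[c])*Wt[c]).sum() for c in M)
    best=None
    for y0 in (x0[3],):
        x=np.array([*x0[:3],0,0,y0]); 
        for k in range(3):
            sx=np.vstack([x]+[x+d for d in np.diag([.006,.006,.006,.05,.05,.1])])
            r=minimize(cost,x,method='Nelder-Mead',options=dict(initial_simplex=sx,maxiter=400,xatol=1e-4,fatol=.3)); x=r.x
        if best is None or r.fun<best.fun: best=r
    return best
if __name__=='__main__':
    r=fitup('3',[.5265,-.0245,.212,np.radians(-10)]); print(r.x[:3].round(4),np.degrees(r.x[3:]).round(1),r.fun)
E
python3 fit3.py
```

```text
[ 0.526  -0.0248  0.2136] [ 0.3  0.9 -9.1] 263.678431372549
```

Tilt is about 1°, within the noise. The underside is at about 154 mm, and the offset to the centre is (-3.0, -6.4) mm.

Run:
```python
from plan import *
s=ctrl.get_state(); R=Ro.from_rotvec(s['tool_rot']).as_matrix(); Rt=place(B,H,PSI)[1]
rows(s['position']+[-.003,-.0064,-.141],Rt,7)
print((Rt.T@[0,0,-.2]).round(3))
```

```text
[0.7, 0.0, 1.9, 0.0, 0.0, 0.001, 0.6, 0.0, 1.9, 0.0, 0.001, 0.0, 0.7, -0.1, 1.9, 0.0, 0.0, 0.001, 0.7, 0.0, 1.9, 0.0, 0.0, 0.001, 0.6, 0.0, 1.9, 0.0, 0.001, 0.001, 0.7, -0.1, 1.9, 0.001, 0.0, 0.0, 0.7, 0.0, 1.9, 0.0, 0.0, 0.001]
resid mm [ 0.2 -0.4 -0.1] [-0.02  0.02 -0.  ]
[0.075 0.    0.185]
```

Emit:
{"name": "step_arm", "arguments": {"increments": [0.7,0.0,1.9,0.0,0.0,0.001,0.6,0.0,1.9,0.0,0.001,0.0,0.7,-0.1,1.9,0.0,0.0,0.001,0.7,0.0,1.9,0.0,0.0,0.001,0.6,0.0,1.9,0.0,0.001,0.001,0.7,-0.1,1.9,0.001,0.0,0.0,0.7,0.0,1.9,0.0,0.0,0.001,0,0,0,0,0,0,0,0,0,0,0,0]}}

```text
time: 10.3
position: [0.5241, -0.0144, 0.0791]
tool_rot: [2.197, 1.84, -0.424]
ft_force: [-0.6, -0.2, -0.1]
grip_width: 0.412
```

```bash
python3 log.py
python3 - <<'E'
from fit3 import *
s=ctrl.get_state(); print(s['time'],s['ft_force'],s['grip_width'])
for c in ('scene','top'): save(c+'4',ctrl.get_image(c))
r=fitup('4',[.523,-.031,.072,np.radians(-10)]); print(r.x[:3].round(4),np.degrees(r.x[3:]).round(1),r.fun)
E
```

```text
[ 1.276  0.835 -0.832  1.848 -0.551  1.207  0.66 ] [ 0.5241 -0.0144  0.0791]
[[ 0.163  0.984 -0.065]
 [ 0.913 -0.175 -0.367]
 [-0.373  0.001 -0.928]]
10.3 [-0.6437642  -0.15431089 -0.11708864] 0.4118743683136301
[ 0.5225 -0.0302  0.0751] [-0.2  1.  -9.1] 137.6
```

View pics/scene4.png

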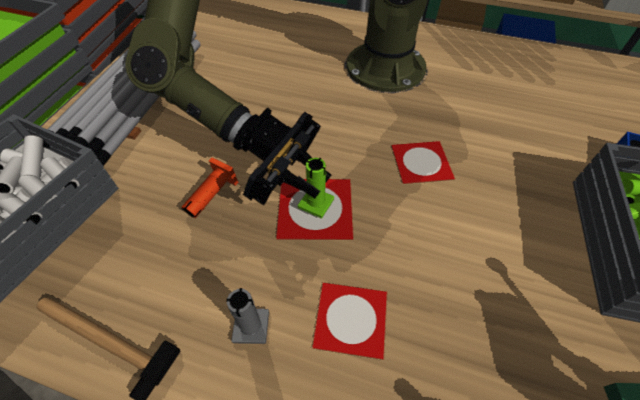

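The socket is over the spot, about 11 mm up, and centred to about 1 mm. I'll lower it slowly.

Emit:
{"name": "step_arm", "arguments": {"increments": [0.2,0,0.3,0,0,0,0.1,0,0.2,0,0,0,0.1,0,0.2,0,0,0,0,0,0,0,0,0,0,0,0,0,0,0]}}

```text
time: 11.02
position: [0.524, -0.0135, 0.0707]
tool_rot: [2.197, 1.84, -0.425]
ft_force: [0.3, 1.1, -0.6]
grip_width: 0.405
```

Emit:
{"name": "step_arm", "arguments": {"increments": [0.06,0,0.14,0,0,0,0,0,0,0,0,0]}}

```text
time: 11.28
position: [0.5241, -0.0135, 0.0695]
tool_rot: [2.197, 1.84, -0.425]
ft_force: [-0.5, -0.8, 1.4]
grip_width: 0.405
```

Run:
```python
from fit3 import *
s=ctrl.get_state(); print(s['time'],s['ft_force'],s['grip_width'],s['position'],s['torque'])
for c in ('scene','top'): save(c+'5',ctrl.get_image(c))
r=fitup('5',[.523,-.031,.066,np.radians(-10)]); print(r.x[:3].round(4),np.degrees(r.x[3:]).round(1),r.fun)
```

```text
11.275 [-0.46455177 -0.77637586  1.44219611] 0.4048786292927713 [ 0.52407795 -0.01348527  0.06953344] [-0.69530196  0.03400594  0.13533083]
[ 0.5223 -0.0291  0.0657] [-0.1  1.3 -9.8] 139.76470588235293
```

Emit:
{"name": "step_arm", "arguments": {"increments": [-0.16,0.1,0.14,0,0,0,0,0,0,0,0,0]}}

```text
time: 11.62
position: [0.5242, -0.0143, 0.0695]
tool_rot: [2.196, 1.843, -0.423]
ft_force: [-1.8, 1.2, 5.6]
grip_width: 0.405
```

Emit:
{"name": "step_arm", "arguments": {"increments": [0.04,0,0.09,0,0,0,0,0,0,0,0,0,0,0,0,0,0,0]}}

```text
time: 12.0
position: [0.5242, -0.0143, 0.0694]
tool_rot: [2.197, 1.844, -0.421]
ft_force: [-2.8, 0.6, 8.9]
grip_width: 0.406
```

Contact shows 9 N upward. I'll unload most of it and nudge 1 mm in -y.

Emit:
{"name": "step_arm", "arguments": {"increments": [-0.17,0.02,-0.08,0,0,0,0,0,0,0,0,0,0,0,0,0,0,0]}}

```text
time: 12.38
position: [0.5245, -0.0162, 0.0694]
tool_rot: [2.197, 1.841, -0.424]
ft_force: [-1.4, 2.4, 6.0]
grip_width: 0.404
```

Run:
```python
from fit3 import *
s=ctrl.get_state(); print(s['time'],s['ft_force'],s['position'])
for c in ('scene','top'): save(c+'6',ctrl.get_image(c))
r=fitup('6',[.523,-.031,.064,np.radians(-10)]); print(r.x[:3].round(4),np.degrees(r.x[3:]).round(1),r.fun)
```

```text
12.375 [-1.44430226  2.37708097  6.01540258] [ 0.52448546 -0.01618865  0.06941949]
[ 0.5227 -0.0313  0.0658] [ 0.   1.3 -9.3] 143.99607843137255
```

Centred within 0.5 mm. I'll release.

Emit:
{"name": "step_arm", "arguments": {"increments": [-0.02,0,-0.07,0,0,0,0,0,0,0,0,0]}}

```text
time: 12.72
position: [0.5246, -0.0167, 0.0694]
tool_rot: [2.197, 1.84, -0.426]
ft_force: [-1.2, 2.0, 3.3]
grip_width: 0.404
```

Emit:
{"name": "step_arm", "arguments": {"increments": [0,0,0,0,0,0,0,0,0,0,0,0,0,0,0,0,0,0,0,0,0,0,0,0,0,0,0,0,0,0], "fingers": 80}}

```text
time: 13.35
position: [0.5246, -0.017, 0.0694]
tool_rot: [2.197, 1.839, -0.426]
ft_force: [-0.5, 0.4, 0.1]
grip_width: 0.787
```

Run:
```python
from fit3 import *
s=ctrl.get_state(); print(s['time'],s['ft_force'],s['position'],s['grip_width'])
for c in ('scene','top'): save(c+'7',ctrl.get_image(c))
r=fitup('7',[.523,-.031,.064,np.radians(-10)]); print(r.x[:3].round(4),np.degrees(r.x[3:]).round(1),r.fun)
```

```text
13.35 [-0.48163526  0.35045378  0.05646681] [ 0.5246335  -0.01695257  0.06941405] 0.7865157898810397
[ 0.5203 -0.0324  0.0648] [ 0.1 -0.4 -8.3] 124.8078431372549
```

View pics/top7.png

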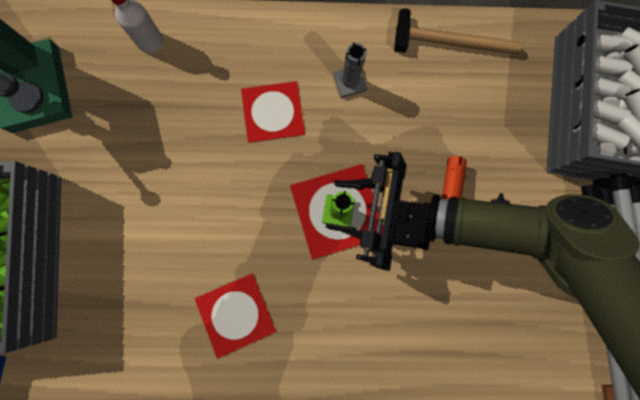

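The socket stands on the spot in the top view, foot at (338,210), with the fingers clear at (350,184) and (345,230). I'll back off along the tool axis, then raise.

Emit:
{"name": "step_arm", "arguments": {"increments": [-1,0,0,0,0,0,-2,0,0,0,0,0,-3,0,0,0,0,0,-3,0,0,0,0,0,-2,0,-2,0,0,0,-2,0,-3,0,0,0,-2,0,-4,0,0,0,-2,0,-3,0,0,0,0,0,0,0,0,0,0,0,0,0,0,0]}}

```text
time: 14.7
position: [0.5044, -0.1283, 0.2437]
tool_rot: [2.197, 1.839, -0.427]
ft_force: [-0.4, -0.1, 0.3]
grip_width: 0.801
```

Run:
```python
from fit3 import *
s=ctrl.get_state(); print(s['time'],s['ft_force'],s['position'],s['joint_positions'].round(2))
for c in ('scene','top'):
    save(c+'8',ctrl.get_image(c))
    for n in ('lime_mid','orange_mid','grey_mid'):
        for r in ctrl.spot_point(c,n)[:1]: print(c,n,round(r['score'],2),world(c,r['xyz']).round(4))
r=fitup('8',[.523,-.031,.064,np.radians(-10)]); print(r.x[:3].round(4),np.degrees(r.x[3:]).round(1),r.fun)
```

```text
14.7 [-0.37748637 -0.08588673  0.25769947] [ 0.50435253 -0.12827973  0.24367884] [ 1.42  0.65 -0.87  1.65 -0.59  1.58  0.52]
scene lime_mid 0.8 [ 0.5223 -0.0332  0.0605]
scene orange_mid 0.61 [ 0.5652 -0.2568  0.0217]
scene grey_mid 0.69 [ 0.7887 -0.0562  0.0574]
top lime_mid 0.89 [ 0.5234 -0.0313  0.0654]
top orange_mid 0.84 [ 0.5693 -0.2464  0.0253]
[ 0.5215 -0.0322  0.0624] [ 0.1 -0.7 -9.3] 167.72941176470587
```

View pics/scene8.png

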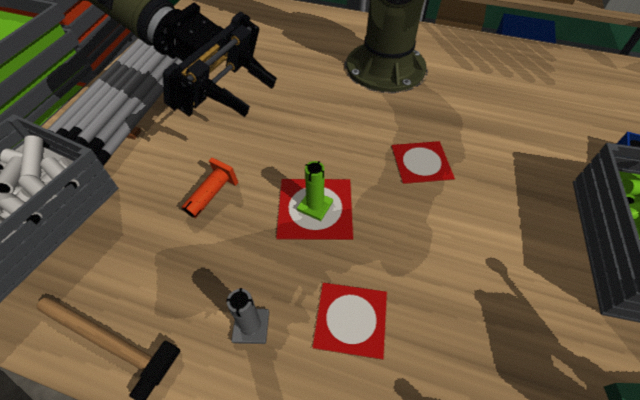

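View pics/top8.png

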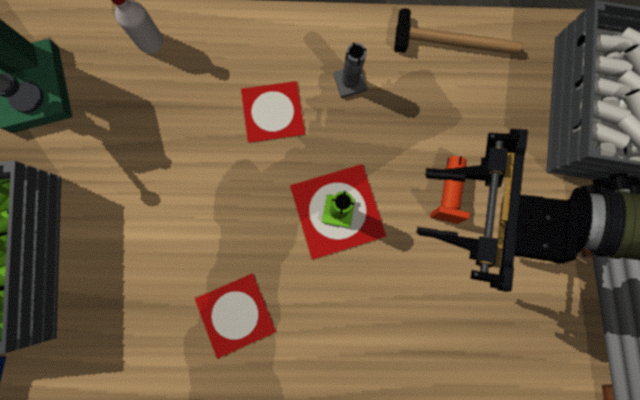

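The lime socket stands upright in the middle of the large spot: scene (315,205), top foot (339,211). The orange and grey sockets are unmoved and the robot is clear, so I'll hand in.

```bash
python3 -c "
from bench import ctrl
print(ctrl.close_job())"
```

```text
the job is handed in; nothing more can be done
None
```

The lime-green socket is standing upright on its foot in the middle of the white spot on the largest red mat, and the gripper has let go. I gripped it by the stem, lifted and turned it upright, and lowered it until it touched the mat. I eased off most of the contact force before opening the gripper, then backed the arm away. The job was handed in at about 15 s.

- **Position:** the last outline fit put the socket's axis at (0.5215, -0.0322) m, about 2 mm from the spot's centre at (0.523, -0.031). Its tilt read under 1°. The two camera network readings were also within about 2 mm.
- **Just after release:** one fit, with the gripper still partly hiding the socket, showed it about 3 mm off centre. The clear view afterwards did not repeat that.
- **Bystanders:** both stayed put in the pictures. The orange socket read within about 5 mm of its first reading (sensor scatter) in both cameras. The grey one was re-found only in the scene camera, also unchanged.
- **Force:** the largest wrist force reported at the end of a move was about 9 N, when the foot touched the mat.

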